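# Load a one-way cover into a finishing fixture and latch it

## Robot

A 6-joint arm with a two-finger parallel gripper is mounted at the origin on a cart in front of the work surface, level with it; the furniture and walls round the work are solid. World frame = base frame: x ahead of the robot, y to its left, z up, the work surface at z = 0. Lengths are in mm, angles in rad, forces in N, time in s.
With the tool pointing down it reaches from about 350 to 975 mm from the base axis. Payload 7.1 kg.
Tool frame: the origin (TCP) lies between the finger pads; the fingertips stand 17 mm ahead of it and the grasp point (between the pads) lies 2 mm behind it; z points along the fingers, y is the line along which they close (so a half turn about z gives the same grasp; the last joint's range is limited). The gripper opens to 88 mm and grips with 3 to 60 N. Pads are 20 mm wide; open, the fingers measure 115 mm over their backs; the gripper's body (75 mm by 178 mm) begins 61 mm behind the grasp point.
Start: joints at [1.245, 0.423, 1.63, -0, 1.089, -0.019], TCP at [188.724, 595.809, 239.675] pointing down, gripper open.
Joint ranges: [-3, 3], [-0.9, 2.11], [0.09, 2.58], [-1.31, 4.45], [0.11, 2.69], [-2.54, 2.54]. Speed limits (rad/s): [2.39, 2.39, 3.01, 3.14, 3.14, 3.14].

## Interface

Orientations are given as a rotation vector (axis times angle).
In Python, from workcell import ctrl gives the robot as it stands.
- The arm moves only by the shell command python3 jog.py 'ROWS' [OPENING]. ROWS is a JSON list of rows, 1 to 5 of them, each of 6 numbers: dx, dy, dz in mm, then a rotation vector rx, ry, rz in rad; each row shifts and turns the commanded pose from where the row before left it, along the tool's axes as they then stand; what a row does not reach is not made up. A row lasts 1/12 s, in which the tool goes at most 41.7 mm and 0.125 rad, less where a joint would pass 70% of its speed; a pose out of reach is approached as far as the arm can. OPENING is the finger opening in mm, set as the command begins (- or left out keeps the last). The fingers move at their own pace and stop on an object; the grip force is fixed at half the most. Time passes only in rows, so rows that do not move let the fingers close. It prints the time, the measured TCP pose, the force, the opening and the grip force at its end.
- ctrl.get_obs(): the state, without advancing time (a new reading comes with each control period).
- ctrl.get_image(name): name is "scene" or "top" or "wrist"; returns a dict with "img" (400x640x3 uint8, red, green, blue), "fx", "fy", "cx", "cy" (pixels), "R" (3x3) and "t" (3): a world point X has camera coordinates R X + t. Camera axes: x right, y down, z forward; pixel columns grow to the right and rows downward; lengths in mm; the calibration is good to about 2 mm. A picture is of the moment at which its call begins. There is no depth.
- ctrl.close_job(): hands the job in; it is judged then, once.
The state is a dict: "t": time; "qpos": joint angles; "qvel": joint speeds; "joint_torque": joint torques, N m; "ee_pos": TCP position; "orientation": TCP orientation; "ft_force": force on the tool from outside, world axes, zero at the start; "moment": the same for the moment, N m; "width": finger opening in mm; "grasp_force": force on a finger pad.
Only numpy, scipy, OpenCV 4.12 (cv2) and the standard library are available. Lean on these libraries where they do the work, as an engineer would, in place of code of your own. Each camera call takes 0.05 s, during which the arm holds its last target. There are 200 camera calls.

## Task

Slide and turn the blue cover across the pale loading board, between the two tins and without ever picking it up off the board, until its cut corners match the pocket and it drops flat and fully home in it. The red latch must be out of the way for that; once the cover is home, swing the latch over it as far as it goes. Leave the two tins standing where they are.

Things in the scene. Friction and masses are not known exactly. Their poses are not given: they have to be found in the camera images.
- fixture: Fixed loading board, 300 mm in its x by 500 mm in its y, with a pale slippery flat deck (friction about 0.25), 20 mm above the worktop. Origin: centre of its underside, on the worktop. Its +y points along the board towards the pocket end, x across it. Place and yaw vary.
- pocket (a point): Centre of the pocket's floor, at fixture x 0, y +140 mm, z 10 mm; axes as the fixture's. The pocket is 10 mm deep and has the cover's outline with 2 mm of room on every side: the cover fits only at the fixture's own yaw.
- cover: Loose rigid blue plate, about 0.25 kg, x -46..46, y -55..55 mm, 14 mm thick, with a flat rubber disc on top, origin at the underside's centre. Two corners on its +y end are cut at 45 degrees: 36 mm legs at (+x,+y), 14 mm legs at (-x,+y). Starts flat on the deck at the board's -y end, turned 1 rad or more from its seated yaw. Seated: origin at the pocket point.
- cover_top (a point): Centre of the top of the cover's black rubber disc (80 mm across, 2 mm high, concentric with the origin), 16 mm above the cover's origin; 16 mm above the deck at the start, 6 mm when seated. The rubber is grippy (friction about 1.2) and the deck slippery, so fingertips pressed on it with some 10 N drag and twist the cover. The cover itself is too wide to grasp.
- latch (a joint): Angle of the red turn latch, about a vertical pivot at fixture x -85, y +140 mm. 0: bar points to fixture +y, clear of the pocket. Grows clockwise from above; at 1.57 it points to fixture +x, over the pocket; stop at 1.66. Starts at 0 to 1.1; above about 0.35 it blocks the cover. Friction (0.06 N m) holds it where it is left.
- latch_knob (a point): Top centre of the black knob on the latch bar, 58 mm from the pivot; 12 to 16 mm thick, standing 18 to 43 mm above the deck: push it sideways. The bar is 18 mm wide, ends 68 mm from the pivot, and lies 10 to 18 mm above the deck, so it passes over a seated cover, not over one on the deck.
- drip_tin: Loose closed paint tin with black drips, 76 mm across, 61 mm high, 0.2 kg, on the deck beside the lane between cover and pocket: its centre 100 to 110 mm to one side of the board's centre line, at fixture y -5 to 25 mm. Origin: centre of its foot.
- label_tin: Loose closed paint tin with a paper label, 72 mm across, 71 mm high, 0.2 kg, on the deck on the other side of the lane, likewise. Origin: centre of its foot.

How it is judged:
By the outcome, as a careful person would: the job done as asked, in the order asked, and still so for the second after the job is handed in, with the robot touching nothing.
It also fails if it takes over 72 s, if anything falls off the work surface, if the arm or the gripper's body presses on something with over 40 N, if the wrist force passes 120 N, or if a joint passes its speed limit or range.

## Working session

There is one attempt and no reset: what is moved stays moved. The work goes in short steps, Python scripts to look and compute and a shell command to move; the robot and the scene stay as the last step left them, time stands still between calls to the robot, and variables do not carry over. Pictures are saved under pics/ and viewed, at most 10 in all, crops included, and the job is handed in when it is done.

```bash
ls; mkdir -p pics
python3 - <<'E'
from workcell import ctrl
import cv2,numpy as np
for n in ["top","scene"]:
    d=ctrl.get_image(n); cv2.imwrite(f"pics/{n}0.png",d["img"][:,:,::-1]); print(n,d["fx"],d["fy"],d["cx"],d["cy"],np.round(d["R"],4).tolist(),np.round(d["t"],1).tolist())
o=ctrl.get_obs(); print(o)
E
```

```text
jog.py
pics
workcell.py
top 419.69421495514445 419.69421495514445 323.78416951294366 202.50456697685638 [[-0.0081, -1.0, 0.0036], [-0.9974, 0.0078, -0.0715], [0.0715, -0.0042, -0.9974]] [23.2, 549.8, 898.8]
scene 402.72161317466555 402.72161317466555 324.32980025375974 192.0582117297262 [[-0.5081, -0.861, 0.0217], [-0.5006, 0.2748, -0.8209], [0.7008, -0.428, -0.5707]] [313.0, 331.1, 524.7]
{'t': 0.1, 'qpos': array([ 1.24497962e+00,  4.23727452e-01,  1.63061164e+00,  2.22931780e-05,
        1.08861011e+00, -1.90038836e-02]), 'qvel': array([ 0.00014724, -0.00130519, -0.00190719,  0.00050009,  0.00113083,
       -0.00017858]), 'joint_torque': array([-5.84100671e-04, -5.45610952e+01, -2.74324554e+01,  6.45152503e-02,
        1.88100629e-02,  2.47997821e-05]), 'ee_pos': array([188.58161938, 595.36517833, 239.00326565]), 'orientation': array([-4.80029805e-01, -3.10444633e+00,  2.09376574e-03]), 'ft_force': array([-0.29020858, -1.2068506 ,  0.11670511]), 'moment': array([0.00613241, 0.04302607, 0.01960816]), 'grasp_force': 0.0, 'width': 87.71820917235794}
```

View pics/top0.png

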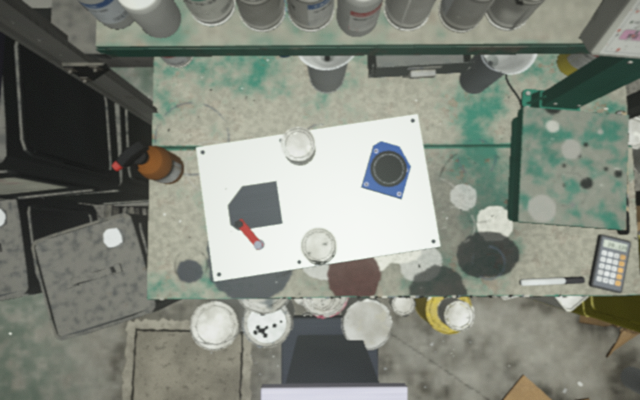

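Run:
```python
import cv2
i=cv2.imread("pics/top0.png")[110:285,190:445]
cv2.imwrite("pics/crop0.png",cv2.resize(i,None,fx=3,fy=3,interpolation=cv2.INTER_CUBIC))
```

```text
(no output)
```

View pics/crop0.png

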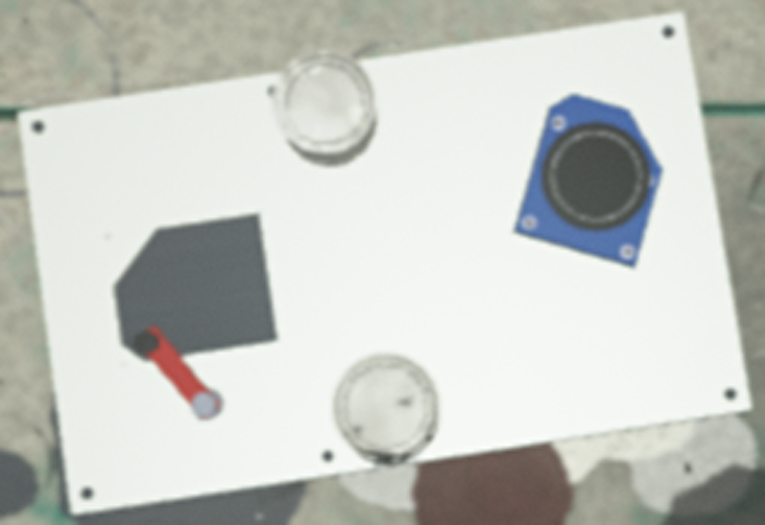

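```bash
cat > h.py <<'E'
import numpy as np
from workcell import ctrl
from scipy.spatial.transform import Rotation as Ro
def world(d,u,v,z):
    R=np.array(d["R"]);t=np.array(d["t"])
    c=-R.T@t; r=R.T@np.array([(u-d["cx"])/d["fx"],(v-d["cy"])/d["fy"],1])
    return c+r*(z-c[2])/r[2]
def fit(src,dst):  # 2D rigid: angle, translation
    src=np.array(src,float);dst=np.array(dst,float);a=src.mean(0);b=dst.mean(0)
    s=src-a;e=dst-b
    th=np.arctan2((s[:,0]*e[:,1]-s[:,1]*e[:,0]).sum(),(s*e).sum())
    M=np.array([[np.cos(th),-np.sin(th)],[np.sin(th),np.cos(th)]])
    return th,b-M@a,np.linalg.norm(s@M.T-e,axis=1)
E
cat > m0.py <<'E'
from h import *
d=ctrl.get_image("top")
P=lambda u,v,z:world(d,190+u/3-.33,110+v/3-.33,z)[:2]
F=fit([(150,250),(150,-250),(-150,-250),(-150,250)],[P(20,112,20),P(684,12,20),P(750,408,20),P(72,514,20)])
print("fixture",F)
M=np.array([[np.cos(F[0]),-np.sin(F[0])],[np.sin(F[0]),np.cos(F[0])]])
tof=lambda p:(M.T@(np.array(p)-F[1])).round(1)
print("pocket",F[1]+M@[0,140])
C=fit([(-46,41),(-32,55),(10,55),(46,19),(46,-55),(-46,-55)],[P(*q,34) for q in [(548,106),(572,94),(630,110),(662,170),(634,266),(514,232)]])
print("cover",C,"disc",P(597,175,36),tof(P(597,175,36)))
pv=P(206,403,38);kn=P(148,342,63);print("pivot",pv,tof(pv),"knob",kn,tof(kn))
k=tof(kn)-[-85,140];print("latch",np.arctan2(k[0],k[1]),np.hypot(*k))
for n,q,z in(("up tin",(325,103),81),("up tin61",(325,103),81),("low tin",(387,405),81)):print(n,P(*q,z),tof(P(*q,z)))
E
python3 m0.py
```

```text
fixture (np.float64(0.14359104926019164), array([564.28522811,  33.24867265]), array([3.76714173, 2.57076176, 4.08713497, 2.53220268]))
pocket [544.25149108 171.80786354]
cover (np.float64(-1.8632111415831307), array([ 621.14200754, -120.4967557 ]), array([0.52362631, 0.86365991, 1.48360373, 0.57708144, 1.73132651,
       1.17060409])) disc [ 622.51441805 -122.03207231] [  35.4 -162. ]
pivot [461.19356882 158.93534087] [-84.  139.1] knob [504.18529955 195.37765682] [-36.3 169.1]
latch 1.032190609299519 56.73182528352142
up tin [666.90949129  71.29940635] [107.  23.]
up tin61 [666.90949129  71.29940635] [107.  23.]
low tin [459.95759115  30.17853283] [-103.7   11.9]
```

```bash
cat >> h.py <<'E'
FT=0.1436;FO=np.array([564.3,33.2])
M=np.array([[np.cos(FT),-np.sin(FT)],[np.sin(FT),np.cos(FT)]])
def W(p): return FO+M@np.array(p,float)
def Fx(p): return M.T@(np.array(p)[:2]-FO)
def go(*pts):
    "pts: fixture x,y,world tcp z -> tool-axis steps, one after another"
    o=ctrl.get_obs();R=Ro.from_rotvec(o["orientation"]).as_matrix();p=o["ee_pos"]
    print("fix",Fx(p).round(1),"z",p[2].round(1),"x-yaw in fix",(np.arctan2(R[1,0],R[0,0])-FT).round(3),"q",o["qpos"].round(2),"F",o["ft_force"].round(1),"Mz",round(float(o["moment"][2]),2),"tilt",R[:,2].round(3))
    for q in pts:
        t=np.r_[W(q[:2]),q[2]];print(q,(R.T@(t-p)).round(1));p=t
E
python3 -c "
from h import *
go((-23,146,180),(-23,146,66))
print(Ro.from_rotvec(ctrl.get_obs()['orientation']).as_matrix().round(3))"
```

```text
fix [-291.4  610.2] z 239.1 x-yaw in fix 2.691 q [ 1.25  0.42  1.63  0.    1.09 -0.02] F [-0.5  0.6 -0.1] Mz -0.0 tilt [-0.    -0.001 -1.   ]
(-23, 146, 180) [-443.7 -301.1   59.4]
(-23, 146, 66) [-0.00e+00  1.00e-01  1.14e+02]
[[-0.953  0.302 -0.   ]
 [ 0.302  0.953 -0.001]
 [ 0.    -0.001 -1.   ]]
```

```bash
R='[[-30,-20,0,0,0,0],[-30,-20,0,0,0,0],[-30,-20,0,0,0,0],[-30,-20,0,0,0,0],[-30,-20,0,0,0,0]]'; : ; python3 jog.py '[[-30,-20,0,0,0,0],[-30,-20,0,0,0,0],[-30,-20,0,0,0,0],[-30,-20,0,0,0,0],[-30,-20,0,0,0,0]]' 0 
python3 jog.py '[[-30,-20,0,0,0,0],[-30,-20,0,0,0,0],[-30,-20,0,0,0,0],[-30,-20,0,0,0,0],[-30,-20,0,0,0,0]]'
python3 jog.py '[[-30,-20,12,0,0,0],[-30,-20,12,0,0,0],[-30,-20,12,0,0,0],[-30,-20,12,0,0,0],[-30,-20,12,0,0,0]]'
python3 -c "
from h import *
go((-23,146,180),(-23,146,66))
import cv2;d=ctrl.get_image('wrist');cv2.imwrite('pics/w1.png',d['img'][:,:,::-1])"
```

```text
t: 0.57
ee_pos: [302.1, 453.7, 239.5]
orientation: [-0.479, -3.105, 0.001]
ft_force: [0.9, 0.4, -0.6]
width: 58.0
grasp_force: 0.0
t: 0.98
ee_pos: [415.0, 312.9, 239.6]
orientation: [-0.48, -3.105, 0.0]
ft_force: [0.6, 0.5, -0.2]
width: 24.5
grasp_force: 0.0
t: 1.4
ee_pos: [527.9, 172.3, 179.1]
orientation: [-0.48, -3.105, -0.0]
ft_force: [0.7, 0.8, -1.2]
width: 0.5
grasp_force: 0.0
fix [-16.1 142.9] z 179.1 x-yaw in fix 2.691 q [ 0.29  0.4   1.83  0.    0.91 -0.97] F [ 0.7  0.8 -1.2] Mz -0.02 tilt [-0.  0. -1.]
(-23, 146, 180) [ 7.6 -0.2 -0.9]
(-23, 146, 66) [ -0.  -0. 114.]
```

View pics/w1.png

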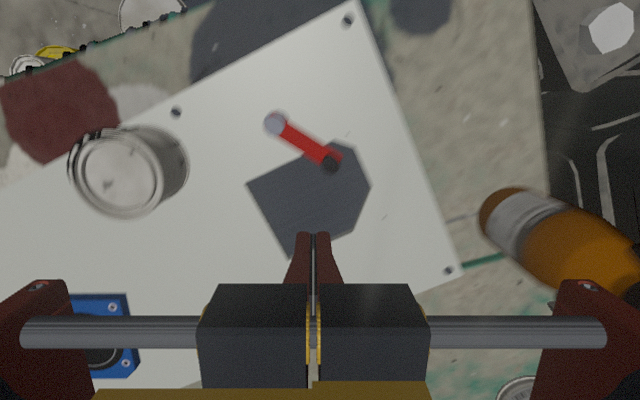

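```bash
python3 -c "
from h import *
d=ctrl.get_image('wrist')
for u,v,z in((276,123,38),(329,160,63),(248,184,20),(297,258,20),(370,186,20),(354,149,20)):print(Fx(world(d,u,v,z)).round(1))"
python3 jog.py '[[5,0,20,0,0,0],[3,0,25,0,0,0],[0,0,25,0,0,0],[0,0,25,0,0,0],[0,0,18,0,0,0]]'
python3 -c "
from h import *
go((-30,167,66),(-40,182,66),(-54,193,66),(-60,196,66))"
```

```text
[-81.6 135.6]
[-36.3 164.7]
[-41.   80.4]
[53.5 87.2]
[ 13.7 188.5]
[-27. 189.]
t: 1.92
ee_pos: [518.3, 176.6, 65.0]
orientation: [-0.479, -3.103, 0.001]
ft_force: [-0.5, -0.4, -0.2]
width: 0.5
grasp_force: 0.0
fix [-25.  148.5] z 65.0 x-yaw in fix 2.691 q [ 0.31  0.57  1.89  0.    0.68 -0.96] F [-0.5 -0.4 -0.2] Mz 0.05 tilt [-0.002 -0.    -1.   ]
(-30, 167, 66) [12.5 14.5 -1. ]
(-40, 182, 66) [15.5  9.2  0. ]
(-54, 193, 66) [17.4  3.8  0. ]
(-60, 196, 66) [6.7 0.1 0. ]
```

```bash
python3 jog.py '[[6,7,0,0,0,0],[7,8,0,0,0,0],[8,5,0,0,0,0],[8,4,0,0,0,0],[9,2,0,0,0,0]]'; python3 jog.py '[[9,2,0,0,0,0],[6,0,0,0,0,0],[0,0,0,0,0,0]]'
python3 -c "
from h import *
go()
import cv2;d=ctrl.get_image('top');i=d['img'][170:260,190:330,::-1];cv2.imwrite('pics/t2.png',cv2.resize(i,None,fx=5,fy=5,interpolation=cv2.INTER_CUBIC))
P=lambda u,v,z:world(d,190+u/3-.33,110+v/3-.33,z)
for q in [(160,228),(258,213),(276,340),(115,288),(124,345)]:print(Fx(P(*q,20)).round(1))
for q in [(38,127),(668,32),(730,394),(87,493),(328,456),(271,90)]:print(Fx(P(*q,20)).round(1))"
```

```text
t: 2.33
ee_pos: [491.3, 214.1, 68.1]
orientation: [0.478, 3.103, 0.002]
ft_force: [1.0, -1.0, 0.5]
width: 0.4
grasp_force: 0.8
t: 2.58
ee_pos: [475.9, 219.5, 67.1]
orientation: [-0.479, -3.104, -0.0]
ft_force: [-0.5, -0.1, 0.3]
width: 0.4
grasp_force: 0.0
fix [-60.8 197.1] z 67.1 x-yaw in fix 2.692 q [ 0.41  0.55  1.95  0.    0.65 -0.86] F [-0.5 -0.1  0.3] Mz 0.03 tilt [-0.001  0.    -1.   ]
[ 47.  157.3]
[47.2 85. ]
[-46.7  85.4]
[  8.4 195.8]
[-33.6 194.9]
[134.4 235.6]
[ 134.9 -234.1]
[-135.1 -234.3]
[-135.   235.6]
[-135.1   60.3]
[136.   62.5]
```

View pics/t2.png

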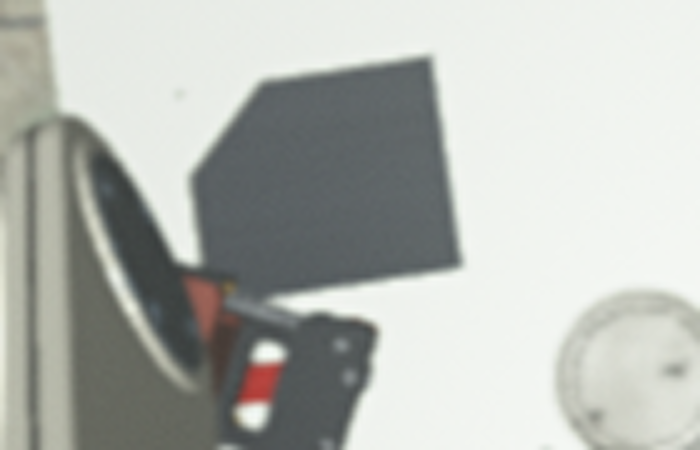

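```bash
python3 jog.py '[[-3,0,-20,0,0,0],[-3,0,-40,0,0,0],[0,0,-40,0,0,0],[0,0,-15,0,0,0]]' 50
python3 -c "
from h import *
c=Fx([622,-121]);print(c);go((*c,150),(*c,60))
import cv2;d=ctrl.get_image('wrist');cv2.imwrite('pics/w3.png',d['img'][:,:,::-1])"
```

```text
t: 2.97
ee_pos: [485.4, 217.9, 186.3]
orientation: [0.48, 3.1, 0.005]
ft_force: [1.2, 0.5, 0.9]
width: 23.6
grasp_force: 0.0
[  35.03901055 -160.87012693]
fix [-51.7 194.1] z 186.3 x-yaw in fix 2.69 q [ 0.4   0.36  1.88  0.    0.9  -0.86] F [1.2 0.5 0.9] Mz -0.02 tilt [ 0.005  0.003 -1.   ]
(np.float64(35.039010549834806), np.float64(-160.87012693377403), 150) [-232.6 -281.8   36.2]
(np.float64(35.039010549834806), np.float64(-160.87012693377403), 60) [ 0.4 -0.4 90. ]
```

View pics/w3.png

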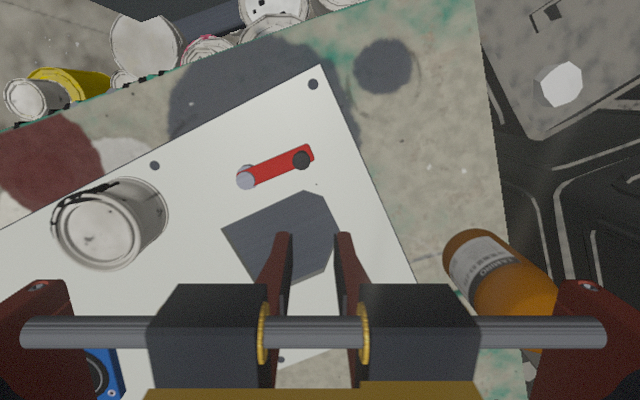

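```bash
python3 jog.py '[[-23,-28,0,0,0,0],[-23,-28,0,0,0,0],[-23,-28,0,0,0,0],[-23,-28,0,0,0,0],[-23,-28,0,0,0,0]]'
python3 jog.py '[[-23,-28,0,0,0,0.12],[0,0,0,0,0,0.12],[0,0,0,0,0,0.12],[0,0,0,0,0,0.12],[0,0,0,0,0,0.12]]'
python3 jog.py '[[0,0,0,0,0,0.12],[0,0,0,0,0,0.12],[0,0,0,0,0,0.12],[0,0,0,0,0,0.12],[0,0,0,0,0,0.12]]'
python3 jog.py '[[0,0,0,0,0,0.12],[0,0,0,0,0,0.12]]'
python3 -c "
from h import *
c=Fx([622,-121]);go((*c,100),(*c,60))"
```

```text
t: 3.43
ee_pos: [550.5, 47.3, 181.1]
orientation: [-0.48, -3.104, -0.0]
ft_force: [0.8, 0.6, -0.1]
width: 50.0
grasp_force: 0.0
t: 3.85
ee_pos: [563.5, 14.7, 180.8]
orientation: [-1.386, -2.818, 0.001]
ft_force: [0.2, -0.5, -0.0]
width: 49.9
grasp_force: 0.0
t: 4.27
ee_pos: [563.5, 15.2, 180.8]
orientation: [-2.156, -2.284, 0.001]
ft_force: [0.1, -0.4, -0.1]
width: 49.9
grasp_force: 0.0
t: 4.43
ee_pos: [563.5, 15.2, 180.8]
orientation: [-2.414, -2.009, 0.001]
ft_force: [0.2, 0.1, -0.2]
width: 49.9
grasp_force: 0.0
fix [ -3.4 -17.7] z 180.8 x-yaw in fix 1.245 q [0.01 0.41 1.81 0.   0.92 0.19] F [ 0.2  0.1 -0.2] Mz -0.03 tilt [-0.001  0.    -1.   ]
(np.float64(35.039010549834806), np.float64(-160.87012693377403), 100) [-123.3   82.4   80.7]
(np.float64(35.039010549834806), np.float64(-160.87012693377403), 60) [-0.   0.1 40. ]
```

```bash
python3 jog.py '[[-31,21,0,0,0,0],[-31,21,10,0,0,0],[-31,20,20,0,0,0],[-30,20,20,0,0,0],[0,0,20,0,0,0]]'
python3 jog.py '[[0,0,30,0,0,0],[0,0,20,0,0,0],[0,0,2,0,0,0],[0,0,0,0,0,0]]'
python3 -c "
from h import *
c=Fx([622,-121]);go((*c,58),(*c,53))
import cv2;d=ctrl.get_image('top');i=d['img'][110:285,190:445,::-1];cv2.imwrite('pics/t4.png',cv2.resize(i,None,fx=3,fy=3,interpolation=cv2.INTER_CUBIC))
"
```

```text
t: 4.85
ee_pos: [625.6, -125.4, 110.8]
orientation: [2.409, 2.011, 0.003]
ft_force: [-0.2, 0.0, 0.1]
width: 49.8
grasp_force: 0.0
t: 5.18
ee_pos: [621.6, -119.8, 58.0]
orientation: [-2.406, -2.015, 0.004]
ft_force: [-0.0, -0.7, 0.1]
width: 49.8
grasp_force: 0.0
fix [  34.8 -159.6] z 58.0 x-yaw in fix 1.251 q [-0.21  0.67  1.7   0.    0.78 -0.03] F [-0.  -0.7  0.1] Mz 0.02 tilt [-0.004  0.001 -1.   ]
(np.float64(35.039010549834806), np.float64(-160.87012693377403), 58) [-1.1  0.6 -0. ]
(np.float64(35.039010549834806), np.float64(-160.87012693377403), 53) [-0.  0.  5.]
```

View pics/t4.png

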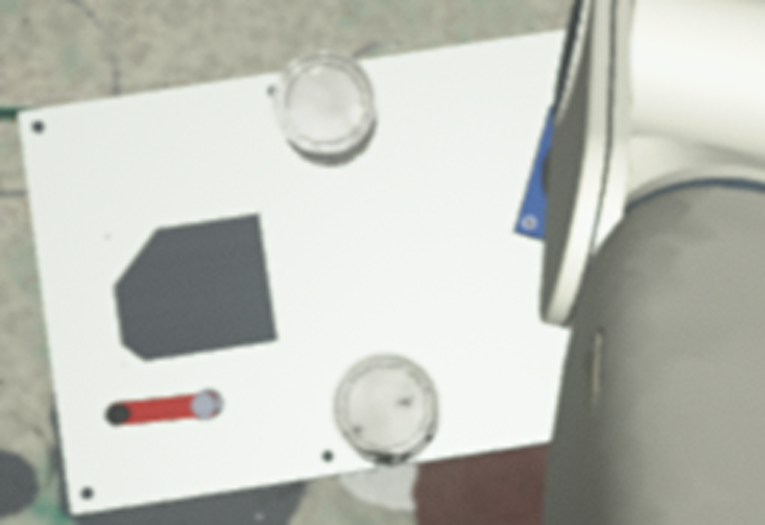

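Latch lies along the board at ~0 (knob 118,413; pivot 206,403), clear; the cover is unmoved. Now press on the disc.

```bash
python3 jog.py '[[-1,0,2,0,0,0],[0,0,2,0,0,0],[0,0,1,0,0,0],[0,0,0.5,0,0,0],[0,0,0,0,0,0]]'; python3 jog.py '[[0,0,0.5,0,0,0],[0,0,0,0,0,0],[0,0,0,0,0,0]]';python3 jog.py '[[0,0,0.5,0,0,0],[0,0,0,0,0,0],[0,0,0,0,0,0]]'
```

```text
t: 5.65
ee_pos: [623.1, -120.8, 54.9]
orientation: [2.407, 2.017, 0.001]
ft_force: [-0.2, 0.8, 0.5]
width: 49.7
grasp_force: 0.0
t: 5.9
ee_pos: [622.9, -120.8, 53.9]
orientation: [2.408, 2.018, 0.0]
ft_force: [0.2, -0.5, -0.9]
width: 50.1
grasp_force: 0.0
t: 6.15
ee_pos: [623.0, -120.8, 53.4]
orientation: [2.408, 2.018, 0.0]
ft_force: [-0.2, -0.2, 0.9]
width: 50.0
grasp_force: 0.8
```

```bash
python3 jog.py '[[0,0,0.5,0,0,0],[0,0,0,0,0,0],[0,0,0,0,0,0]]';python3 jog.py '[[0,0,0.5,0,0,0],[0,0,0,0,0,0],[0,0,0,0,0,0]]';python3 jog.py '[[0,0,0.5,0,0,0],[0,0,0,0,0,0],[0,0,0,0,0,0]]'
```

```text
t: 6.4
ee_pos: [623.0, -120.8, 53.4]
orientation: [2.408, 2.017, 0.0]
ft_force: [-2.7, 0.5, 6.4]
width: 50.1
grasp_force: 3.0
t: 6.65
ee_pos: [623.0, -120.8, 53.3]
orientation: [2.408, 2.018, 0.0]
ft_force: [-3.2, 0.8, 10.2]
width: 49.8
grasp_force: 5.0
t: 6.9
ee_pos: [623.0, -120.8, 53.3]
orientation: [2.408, 2.017, 0.0]
ft_force: [-4.4, 1.7, 14.6]
width: 50.3
grasp_force: 7.0
```

```bash
python3 jog.py '[[0,0,0,0,0,-0.06],[0,0,0,0,0,-0.08],[0,0,0,0,0,-0.08],[0,0,0,0,0,-0.08]]';python3 jog.py '[[0,0,0,0,0,-0.1],[0,0,0,0,0,-0.1],[0,0,0,0,0,-0.1],[0,0,0,0,0,-0.1],[0,0,0,0,0,-0.1]]'; python3 -c "
from h import *
go()"
```

```text
t: 7.23
ee_pos: [624.2, -120.9, 53.3]
orientation: [2.074, 2.357, 0.003]
ft_force: [0.3, 1.1, 10.1]
width: 50.5
grasp_force: 5.2
t: 7.65
ee_pos: [624.3, -121.1, 53.3]
orientation: [1.424, 2.797, 0.001]
ft_force: [-0.3, 0.3, 10.4]
width: 50.0
grasp_force: 5.0
fix [  37.3 -161.3] z 53.3 x-yaw in fix 2.056 q [-0.21  0.68  1.69  0.    0.76 -0.84] F [-0.3  0.3 10.4] Mz -0.08 tilt [ 0.003 -0.001 -1.   ]
```

```bash
python3 jog.py '[[0,0,0,0,0,-0.1],[0,0,0,0,0,-0.1],[0,0,0,0,0,-0.1],[0,0,0,0,0,-0.1],[0,0,0,0,0,-0.1]]'; python3 jog.py '[[0,0,0,0,0,-0.1],[0,0,0,0,0,-0.1],[0,0,0,0,0,-0.1],[0,0,0,0,0,-0.1],[0,0,0,0,0,-0.1]]'; python3 jog.py '[[0,0,0,0,0,-0.1],[0,0,0,0,0,-0.08],[0,0,0,0,0,-0.02],[0,0,0,0,0,0]]'; python3 -c "
from h import *
go((0,-100,53.3),(0,60,53.3),(0,140,53.3))
import cv2;d=ctrl.get_image('wrist');cv2.imwrite('pics/w5.png',d['img'][:,:,::-1])"
```

```text
t: 8.07
ee_pos: [624.3, -121.1, 53.4]
orientation: [0.688, 3.062, 0.0]
ft_force: [-0.5, 0.2, 9.6]
width: 50.1
grasp_force: 4.9
t: 8.48
ee_pos: [624.3, -121.2, 53.3]
orientation: [-0.091, 3.137, -0.001]
ft_force: [0.4, -0.6, 10.2]
width: 50.2
grasp_force: 4.8
t: 8.82
ee_pos: [624.4, -121.2, 53.3]
orientation: [-0.398, 3.113, -0.002]
ft_force: [1.0, -0.0, 9.8]
width: 49.9
grasp_force: 4.8
fix [  37.3 -161.4] z 53.3 x-yaw in fix -3.031 q [-0.21  0.68  1.69  0.    0.76 -2.04] F [ 1.  -0.   9.8] Mz 0.12 tilt [ 0.003 -0.001 -1.   ]
(0, -100, 53.3) [30.3 65.1 -0.1]
(0, 60, 53.3) [-17.7 159.   -0.2]
(0, 140, 53.3) [-8.8 79.5 -0.1]
```

View pics/w5.png

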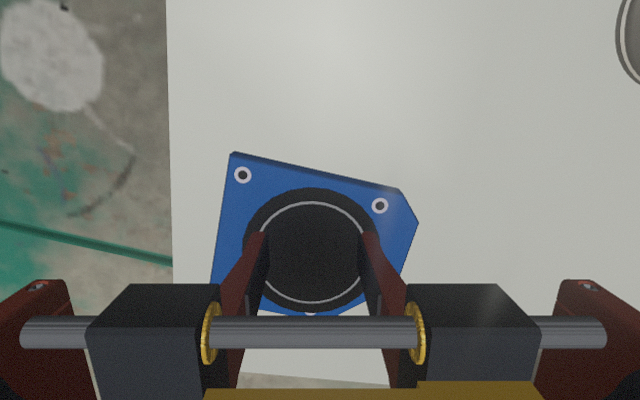

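```bash
cat > m1.py <<'E'
from h import *
import sys
d=ctrl.get_image('wrist')
e=[world(d,u,v,20)[:2] for u,v in((165,0),(173,290))];e=M.T@(e[1]-e[0]);print("board edge dir (should be ±x)",np.arctan2(e[1],e[0]))
p=[Fx(world(d,u,v,34)) for u,v in((232,153),(400,190),(418,222))];print(np.round(p,1))
a,b,_=fit([(-46,-55),(-46,41),(-32,55)],p);print("cover yaw/pos in fix",a,b,_)
print("disc",Fx(world(d,311,251,36)))
go()
E
python3 m1.py
```

```text
board edge dir (should be ±x) 0.0005312182857788685
[[ -11.1 -209.3]
 [  -0.8 -117.7]
 [  16.6 -104.1]]
cover yaw/pos in fix -0.12217730831092222 [  40.9296025  -162.29390455] [2.05360387 2.04751735 0.74008892]
disc [  40.14230359 -161.97442859]
fix [  37.3 -161.4] z 53.4 x-yaw in fix -3.032 q [-0.21  0.68  1.69 -0.    0.76 -2.03] F [-1.1  0.   9.3] Mz 0.12 tilt [ 0.003 -0.001 -1.   ]
```

```bash
python3 jog.py '[[0,0,0,0,0,-0.04],[0,0,0,0,0,-0.05],[0,0,0,0,0,-0.03],[0,0,0,0,0,0]]'; python3 -c "
from h import *
go((0,-100,53.3),(0,60,53.3))"
```

```text
t: 9.25
ee_pos: [624.4, -121.1, 53.4]
orientation: [-0.585, 3.084, -0.002]
ft_force: [0.4, 0.6, 9.7]
width: 50.2
grasp_force: 4.9
fix [  37.4 -161.3] z 53.4 x-yaw in fix -2.91 q [-0.21  0.68  1.69  0.    0.76 -2.16] F [0.4 0.6 9.7] Mz 0.13 tilt [ 0.003 -0.001 -1.   ]
(0, -100, 53.3) [22.3 68.3 -0.1]
(0, 60, 53.3) [-36.6 155.7  -0.2]
```

```bash
python3 jog.py '[[2,6,0,0,0,0],[4,12,0,0,0,0],[5,15,0,0,0,0],[5,15,0,0,0,0],[4,12,0,0,0,0]]'; python3 jog.py '[[2,8,0,0,0,0],[-2,10,0,0,0,0],[-3,12,0,0,0,0],[-2,8,0,0,0,0],[0,0,0,0,0,0]]'; python3 -c "
from h import *
go((0,0,53.3),(0,60,53.3))
import cv2;d=ctrl.get_image('wrist');cv2.imwrite('pics/w6.png',d['img'][:,:,::-1])"
```

```text
t: 9.67
ee_pos: [584.0, -72.3, 53.4]
orientation: [-0.582, 3.083, -0.003]
ft_force: [2.1, -2.3, 7.9]
width: 50.0
grasp_force: 4.0
t: 10.08
ee_pos: [574.6, -33.9, 53.3]
orientation: [-0.583, 3.084, -0.001]
ft_force: [0.3, 4.3, 11.6]
width: 50.2
grasp_force: 5.7
fix [  0.6 -67.9] z 53.3 x-yaw in fix -2.911 q [-0.08  0.62  1.84  0.    0.68 -2.02] F [ 0.3  4.3 11.6] Mz -0.0 tilt [ 0.003  0.    -1.   ]
(0, 0, 53.3) [-14.9  66.3  -0. ]
(0, 60, 53.3) [-13.7  58.4  -0. ]
```

View pics/w6.png

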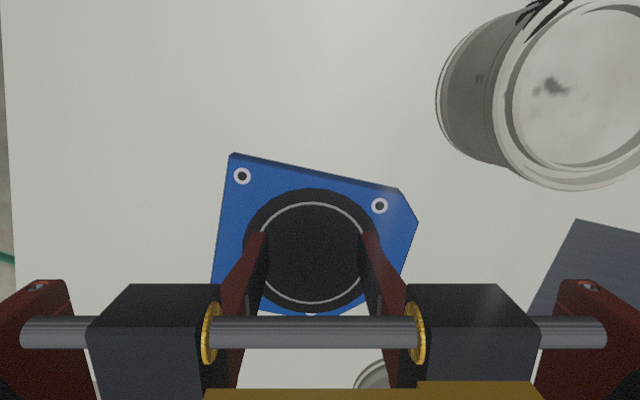

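```bash
cat > m2.py <<'E'
from h import *
import cv2
d=ctrl.get_image('wrist');im=d['img'].astype(int)
R=np.array(d["R"]);print("cam",Fx((-R.T@np.array(d["t"]))[:2]).round(0),(-R.T@np.array(d["t"]))[2].round(0))
blue=(im[:,:,2]-im[:,:,0]>50)
def line(pts,z,ref):
    w=np.array([Fx(world(d,u,v,z)) for u,v in pts],float)
    vx,vy,x,y=cv2.fitLine(w.astype(np.float32),cv2.DIST_HUBER,0,.01,.01).ravel()
    a=np.arctan2(vy,vx)-ref; a=(a+np.pi/2)%np.pi-np.pi/2
    return round(float(a),4),(round(float(x),1),round(float(y),1))
top=[(u,int(np.argmax(blue[:,u]))) for u in range(245,390,3)]
left=[(int(np.argmax(blue[v,:])),v) for v in range(170,265,3)]
print("-x edge dev,pt",line(top,34,np.pi/2),top[0],top[-1]);print("-y edge",line(left,34,0),left[0],left[-1])
g=im.sum(2); 
dark=(g<330)&(abs(im[:,:,2]-im[:,:,0])<40)
np.save('pics/g.npy',im)
go()
E
python3 m2.py
```

```text
cam [-80. -87.] 199.0
-x edge dev,pt (-0.0001, (-40.0, -73.8)) (245, 159) (389, 194)
-y edge (0.0099, (-4.4, -122.3)) (227, 170) (214, 263)
fix [  0.6 -68.2] z 53.3 x-yaw in fix -2.912 q [-0.08  0.62  1.84  0.    0.68 -2.03] F [ 1.   3.6 12.2] Mz 0.04 tilt [ 0.003  0.    -1.   ]
```

```bash
python3 jog.py '[[-2,8,0,0,0,0],[-3,13,0,0,0,0],[-4,17,0,0,0,0],[-4,17,0,0,0,0],[-3,13,0,0,0,0]]'; python3 jog.py '[[-2,10,0,0,0,0],[-2,8,0,0,0,0],[0,0,0,0,0,0]]'; python3 m2.py; python3 -c "
from h import *
import cv2
a=ctrl.get_image('wrist')['img'][100:320,180:640,::-1]
d=ctrl.get_image('top');i=d['img'][150:260,190:400,::-1]
a=cv2.resize(a,(740,354),interpolation=cv2.INTER_CUBIC);i=cv2.resize(i,None,fx=2.2,fy=2.2,interpolation=cv2.INTER_CUBIC)
o=np.zeros((354+i.shape[0],740,3),np.uint8);o[:354]=a;o[354:,:i.shape[1]]=i;cv2.imwrite('pics/c7.png',o)"
```

```text
t: 10.6
ee_pos: [565.0, 34.6, 53.3]
orientation: [-0.582, 3.083, -0.002]
ft_force: [0.8, -4.5, 10.3]
width: 49.7
grasp_force: 5.3
t: 10.85
ee_pos: [562.0, 53.8, 53.3]
orientation: [-0.583, 3.083, 0.0]
ft_force: [-1.6, 4.5, 11.8]
width: 49.9
grasp_force: 5.8
cam [-80.   2.] 199.0
-x edge dev,pt (-0.0027, (-40.3, 16.3)) (245, 159) (389, 193)
-y edge (0.0097, (-4.3, -33.5)) (227, 170) (214, 263)
fix [ 0.6 20.5] z 53.3 x-yaw in fix -2.911 q [ 0.07  0.61  1.86  0.    0.67 -1.87] F [-0.8  3.7 11.7] Mz 0.01 tilt [ 0.003  0.001 -1.   ]
```

View pics/c7.png

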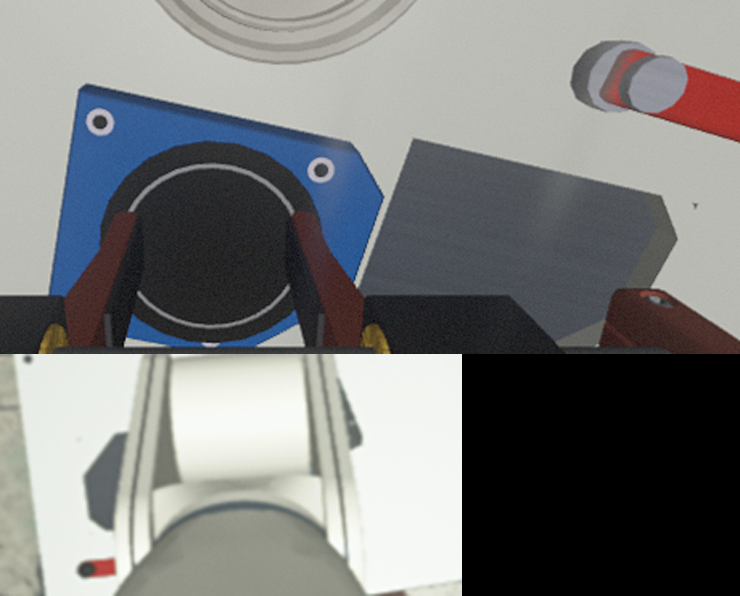

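```bash
python3 -c "
from h import *
d=ctrl.get_image('wrist')
P=lambda cx,cy,z:Fx(world(d,180+cx/1.609,100+cy/1.609,z)).round(1)
print('pocket',[P(*q,20) for q in((414,140),(660,195),(677,239),(360,290))])
print('cover bottom',[P(*q,20) for q in((88,85),(350,143))],'+y edge low',[P(*q,20) for q in((384,199),(364,275))])
print('cover top',[P(*q,34) for q in((79,96),(350,152),(383,197),(50,290))])
"
```

```text
pocket [array([-46. ,  84.6]), array([-46.7, 182.7]), array([-31.3, 198.2]), array([18.5, 85. ])]
cover bottom [array([-38.9, -34.6]), array([-39.6,  62.1])] +y edge low [array([-21.3,  81.5]), array([11.6, 84.4])]
cover top [array([-37.8, -34.1]), array([-39.7,  58.4]), array([-26.5,  74.6]), array([ 37.1, -33.7])]
```

```bash
python3 -c "
from h import *
d=ctrl.get_image('wrist')
P=lambda cx,cy,z:Fx(world(d,180+cx/1.609,100+cy/1.609,z)).round(1)
print('ring',[P(*q,36) for q in((212,163),(212,327))],'disc',[P(*q,36) for q in((211,142),(101,240),(322,240),(212,341))],'screws',[P(*q,34) for q in((100,122),(321,169),(212,346))])
im=d['img']; 
for u in (290,312,330): print(u,[(v,im[v,u].tolist()) for v in list(range(148,192,2))])
"
```

```text
ring [array([-25.8,  13.4]), array([37.7, 28.2])] disc [array([-32.9,  11.4]), array([ 11.2, -18.4]), array([-6.6, 58. ]), array([43.8, 29.6])] screws [array([-30.7, -26.1]), array([-31.5,  50.5]), array([47.5, 30.5])]
290 [(148, [196, 198, 192]), (150, [197, 197, 193]), (152, [197, 197, 192]), (154, [196, 197, 191]), (156, [194, 194, 190]), (158, [197, 198, 191]), (160, [196, 198, 192]), (162, [197, 198, 192]), (164, [128, 131, 133]), (166, [49, 69, 96]), (168, [48, 67, 93]), (170, [50, 77, 122]), (172, [53, 95, 148]), (174, [53, 93, 151]), (176, [58, 96, 153]), (178, [52, 92, 149]), (180, [53, 97, 151]), (182, [51, 92, 148]), (184, [49, 91, 147]), (186, [49, 93, 148]), (188, [45, 92, 147]), (190, [49, 69, 110])]
312 [(148, [196, 196, 190]), (150, [198, 200, 194]), (152, [197, 197, 192]), (154, [196, 197, 191]), (156, [196, 196, 191]), (158, [196, 198, 191]), (160, [197, 196, 191]), (162, [196, 197, 191]), (164, [197, 198, 191]), (166, [195, 195, 189]), (168, [199, 199, 193]), (170, [38, 59, 86]), (172, [50, 70, 99]), (174, [55, 75, 112]), (176, [51, 88, 141]), (178, [52, 93, 149]), (180, [50, 93, 149]), (182, [58, 96, 152]), (184, [55, 95, 149]), (186, [58, 96, 154]), (188, [48, 55, 82]), (190, [45, 48, 48])]
330 [(148, [199, 199, 193]), (150, [197, 198, 191]), (152, [194, 196, 190]), (154, [198, 199, 194]), (156, [196, 198, 192]), (158, [196, 197, 190]), (160, [196, 197, 190]), (162, [194, 194, 187]), (164, [195, 197, 190]), (166, [195, 196, 190]), (168, [196, 196, 189]), (170, [196, 198, 191]), (172, [197, 198, 192]), (174, [41, 58, 89]), (176, [44, 63, 93]), (178, [48, 71, 109]), (180, [58, 93, 142]), (182, [60, 96, 151]), (184, [51, 94, 148]), (186, [53, 94, 150]), (188, [54, 96, 151]), (190, [51, 66, 100])]
```

```bash
python3 -c "
from h import *
go((-4.1,60,53.3),(-4.1,95,53.3),(-4.1,125,53.3),(-4.1,140.4,53.3))"
```

```text
fix [ 0.7 20.1] z 53.3 x-yaw in fix -2.912 q [ 0.07  0.61  1.86  0.    0.67 -1.87] F [-0.4  4.4 11.3] Mz -0.03 tilt [ 0.004  0.001 -1.   ]
(-4.1, 60, 53.3) [-4.4 39.9  0. ]
(-4.1, 95, 53.3) [-8.  34.1  0. ]
(-4.1, 125, 53.3) [-6.8 29.2  0. ]
(-4.1, 140.4, 53.3) [-3.5 15.   0. ]
```

```bash
python3 jog.py '[[-1,8,0,0,0,0],[-1,12,0,0,0,0],[-2,12,0,0,0,0],[-1,8,0,0,0,0],[0,0,0,0,0,0]]'; python3 jog.py '[[-2,8,0,0,0,0],[-2,9,0,0,0,0],[-2,9,0,0,0,0],[-2,8,0,0,0,0],[0,0,0,0,0,0]]'; python3 -c "
from h import *
go((-4.1,115,53.3),(-4.1,140.4,53.3))"
```

```text
t: 11.52
ee_pos: [552.0, 92.8, 53.3]
orientation: [-0.583, 3.083, 0.0]
ft_force: [0.1, 4.0, 12.3]
width: 49.7
grasp_force: 5.8
t: 11.93
ee_pos: [547.1, 127.3, 53.3]
orientation: [-0.583, 3.083, 0.0]
ft_force: [-1.1, 3.9, 11.6]
width: 50.1
grasp_force: 5.7
fix [-3.5 95.6] z 53.3 x-yaw in fix -2.911 q [ 0.21  0.61  1.87  0.    0.66 -1.74] F [-1.1  3.9 11.6] Mz 0.02 tilt [ 0.004  0.001 -1.   ]
(-4.1, 115, 53.3) [-3.9 19.   0. ]
(-4.1, 140.4, 53.3) [-5.8 24.7  0. ]
```

```bash
python3 jog.py '[[-1,6,0,0,0,0],[-2,6,0,0,0,0],[-1,4,0,0,0,0],[0,0,0,0,0,0]]'; python3 m2.py
```

```text
t: 12.27
ee_pos: [545.1, 143.3, 53.2]
orientation: [-0.583, 3.083, 0.0]
ft_force: [-0.3, 2.4, 10.3]
width: 50.0
grasp_force: 5.4
cam [-83.  93.] 199.0
-x edge dev,pt (0.0261, (-44.8, 101.5)) (245, 156) (389, 189)
-y edge (0.0106, (-7.9, 56.4)) (225, 170) (212, 263)
fix [ -3.2 111.6] z 53.3 x-yaw in fix -2.911 q [ 0.24  0.61  1.86  0.    0.67 -1.71] F [-0.9  3.6 11.2] Mz -0.03 tilt [ 0.004  0.001 -1.   ]
```

```bash
python3 jog.py '[[-1,5,0,0,0,0],[-1,5,0,0,0,0],[-1,4,0,0,0,0],[0,0,0,0,0,0]]'; python3 jog.py '[[-1,3,0,0,0,0],[-1,3,0,0,0,0],[0,0,0,0,0,0]]'; python3 m2.py
```

```text
t: 12.65
ee_pos: [541.2, 157.3, 51.9]
orientation: [-0.583, 3.086, 0.0]
ft_force: [-0.2, 2.3, 3.9]
width: 50.3
grasp_force: 2.1
t: 12.9
ee_pos: [540.5, 163.2, 51.5]
orientation: [0.583, -3.086, -0.0]
ft_force: [0.0, 0.9, 1.5]
width: 50.0
grasp_force: 0.6
cam [-85. 113.] 198.0
-x edge dev,pt (0.021, (-46.6, 119.2)) (245, 160) (389, 191)
-y edge (0.0057, (-10.6, 77.4)) (226, 170) (212, 263)
fix [ -4.9 132. ] z 51.6 x-yaw in fix -2.912 q [ 0.27  0.61  1.86  0.    0.67 -1.67] F [0.2 1.4 1.3] Mz 0.01 tilt [-0.001  0.    -1.   ]
```

```bash
python3 jog.py '[[0,0,1,0,0,0],[0,2,1,0,0,0],[-1,2,0.5,0,0,0],[0,0,0,0,0,0]]'; python3 jog.py '[[0,2,0.5,0,0,0],[-1,2,0.5,0,0,0],[0,0,0,0,0,0]]'; python3 m2.py
```

```text
t: 13.28
ee_pos: [541.6, 166.9, 50.8]
orientation: [-0.583, 3.084, -0.001]
ft_force: [-0.9, -1.6, 15.0]
width: 50.0
grasp_force: 7.5
t: 13.53
ee_pos: [541.3, 171.2, 49.6]
orientation: [-0.582, 3.084, 0.0]
ft_force: [-0.1, 0.2, 0.0]
width: 50.5
grasp_force: 0.0
cam [-83. 121.] 195.0
-x edge dev,pt (-0.004, (-46.2, 129.3)) (245, 156) (389, 191)
-y edge (0.002, (-2.0, 87.5)) (230, 170) (215, 263)
fix [ -3.9 139.8] z 48.9 x-yaw in fix -2.912 q [ 0.29  0.62  1.85 -0.    0.67 -1.66] F [ 0.   0.8 -0.2] Mz 0.01 tilt [ 0.001  0.    -1.   ]
```

```bash
python3 jog.py '[[0,0,2,0,0,0],[0,0,2,0,0,0],[0,0,1,0,0,0],[0,0,0,0,0,0],[0,0,0,0,0,0]]'; python3 jog.py '[[0,0,1,0,0,0],[0,0,0.5,0,0,0],[0,0,0,0,0,0],[0,0,0,0,0,0]]'
```

```text
t: 14.0
ee_pos: [539.3, 170.8, 43.4]
orientation: [0.583, -3.086, 0.0]
ft_force: [-2.6, -0.7, 8.8]
width: 49.8
grasp_force: 4.3
t: 14.33
ee_pos: [539.3, 170.8, 43.2]
orientation: [0.583, -3.086, 0.0]
ft_force: [-6.5, -3.3, 23.9]
width: 49.9
grasp_force: 11.9
```

```bash
python3 jog.py '[[0,0,-5,0,0,0],[0,0,-20,0,0,0],[0,0,-35,0,0,0],[0,0,-30,0,0,0],[0,0,0,0,0,0]]' 0; python3 -c "
from h import *
go((-113,192,128),(-113,192,65))"
```

```text
t: 14.75
ee_pos: [542.6, 171.8, 136.4]
orientation: [-0.581, 3.08, 0.001]
ft_force: [1.4, -0.5, 0.5]
width: 20.3
grasp_force: 0.0
fix [ -1.6 140.2] z 136.4 x-yaw in fix -2.912 q [ 0.29  0.48  1.83  0.    0.83 -1.66] F [ 1.4 -0.5  0.5] Mz 0.0 tilt [ 0.007  0.002 -1.   ]
(-113, 192, 128) [96.7 75.7  7.7]
(-113, 192, 65) [ 0.5  0.  63. ]
```

```bash
python3 jog.py '[[24,19,0,0,0,0],[25,19,0,0,0,0],[24,19,0,0,0,0],[24,19,0,0,0,0],[0,0,0,0,0,0]]'; python3 jog.py '[[0,0,20,0,0,0],[0,0,25,0,0,0],[0,0,24,0,0,0],[0,0,0,0,0,0]]'; python3 -c "
from h import *
a=[np.array([-85+58*np.sin(t)-18*np.cos(t),140+58*np.cos(t)+18*np.sin(t)]) for t in np.linspace(0,1.7,9)]
print(np.round(a,0).tolist());go(*[(*q,65) for q in a])"
```

```text
t: 15.17
ee_pos: [415.7, 205.9, 130.3]
orientation: [0.584, -3.08, 0.002]
ft_force: [-1.5, -1.2, 0.3]
width: 0.5
grasp_force: 0.0
t: 15.5
ee_pos: [419.5, 205.2, 59.1]
orientation: [0.582, -3.081, 0.003]
ft_force: [-0.4, -0.3, -1.1]
width: 0.7
grasp_force: 0.0
[[-103.0, 198.0], [-90.0, 200.0], [-77.0, 200.0], [-65.0, 197.0], [-53.0, 192.0], [-43.0, 184.0], [-35.0, 174.0], [-29.0, 163.0], [-25.0, 150.0]]
fix [-118.7  190.9] z 59.1 x-yaw in fix -2.912 q [ 0.43  0.51  2.07 -0.    0.57 -1.51] F [-0.4 -0.3 -1.1] Mz 0.02 tilt [-0.006 -0.003 -1.   ]
(np.float64(-103.0), np.float64(198.0), 65) [-16.8   3.3  -6. ]
(np.float64(-90.36267002245461), np.float64(200.491666948682), 65) [-12.9  -0.5  -0.1]
(np.float64(-77.48409185205398), np.float64(200.2620205827156), 65) [-12.5  -3.2  -0.1]
(np.float64(-64.94362869726417), np.float64(197.32139190709518), 65) [-11.5  -5.7  -0.1]
(np.float64(-53.305433127792696), np.float64(191.80206975385423), 65) [-10.1  -8.   -0.1]
(np.float64(-43.09306777894521), np.float64(183.95234955972114), 65) [ -8.2 -10.   -0. ]
(np.float64(-34.76595205838078), np.float64(174.12536340318005), 65) [ -5.9 -11.5  -0. ]
(np.float64(-28.69869443741518), np.float64(162.76319379938712), 65) [ -3.3 -12.4  -0. ]
(np.float64(-25.16424009643738), np.float64(150.376985919004), 65) [ -0.6 -12.9   0. ]
```

```bash
python3 jog.py '[[-16,4,-4,0,0,0],[-13,0,0,0,0,0],[-12,-3,0,0,0,0],[-12,-5,0,0,0,0],[-10,-8,0,0,0,0]]'; python3 jog.py '[[-8,-10,0,0,0,0],[-6,-11,0,0,0,0],[0,0,0,0,0,0]]'; python3 -c "
from h import *
go((-29,164,64),(-25,152,64))"
```

```text
t: 15.92
ee_pos: [485.5, 218.5, 67.2]
orientation: [0.584, -3.086, -0.0]
ft_force: [-1.1, 1.1, 0.3]
width: 0.7
grasp_force: 0.6
t: 16.17
ee_pos: [507.6, 202.3, 67.1]
orientation: [-0.58, 3.086, -0.0]
ft_force: [-0.7, 0.3, -0.1]
width: -0.0
grasp_force: 0.0
fix [-31.9 175.5] z 67.1 x-yaw in fix -2.914 q [ 0.36  0.57  1.9  -0.    0.67 -1.58] F [-0.7  0.3 -0.1] Mz -0.0 tilt [ 0.002  0.    -1.   ]
(-29, 164, 64) [ -0.3 -11.8   3.2]
(-25, 152, 64) [ -1.2 -12.6   0. ]
```

```bash
python3 jog.py '[[0,-7,2,0,0,0],[0,-6,0,0,0,0],[-1,-5,0,0,0,0],[0,0,0,0,0,0]]'; python3 jog.py '[[0,-3,0,0,0,0],[0,-2,0,0,0,0],[0,0,0,0,0,0]]'; python3 -c "
from h import *
go()"
```

```text
t: 16.5
ee_pos: [512.8, 186.3, 64.7]
orientation: [0.582, -3.087, 0.0]
ft_force: [0.0, -0.0, 0.2]
width: 0.3
grasp_force: 0.0
t: 16.75
ee_pos: [514.5, 182.4, 64.7]
orientation: [0.583, -3.087, 0.0]
ft_force: [0.0, 0.0, -0.3]
width: 0.2
grasp_force: 0.0
fix [-27.9 154.8] z 64.7 x-yaw in fix -2.912 q [ 0.32  0.57  1.9  -0.    0.67 -1.63] F [ 0.   0.  -0.3] Mz -0.0 tilt [-0. -0. -1.]
```

```bash
python3 jog.py '[[0,-2,0,0,0,0],[0,-1,0,0,0,0],[0,0,0,0,0,0]]'; python3 jog.py '[[0,-1,0,0,0,0],[0,-1,0,0,0,0],[0,0,0,0,0,0]]'; python3 m2.py|tail -1; python3 -c "
from h import *
import cv2
im=ctrl.get_image('wrist')['img'].astype(int)
m=(im[:,:,0]>130)&(im[:,:,1]<80)&(im[:,:,2]<80);v,u=np.nonzero(m[:280]);print(len(u),u.min(),u.max(),v.min(),v.max())
d=ctrl.get_image('wrist');p=np.array([Fx(world(d,a,b,38)) for a,b in zip(u[::7],v[::7])],np.float32);print(p.min(0),p.max(0),cv2.fitLine(p,cv2.DIST_HUBER,0,.01,.01).ravel())"
```

```text
t: 17.0
ee_pos: [515.4, 180.1, 64.7]
orientation: [0.582, -3.086, -0.001]
ft_force: [-3.1, 2.3, -0.0]
width: 0.5
grasp_force: 1.9
t: 17.25
ee_pos: [515.6, 179.6, 64.7]
orientation: [0.581, -3.086, -0.004]
ft_force: [-6.9, 13.0, 0.7]
width: 0.3
grasp_force: 7.1
fix [-27.2 151.9] z 64.7 x-yaw in fix -2.913 q [ 0.31  0.57  1.9   0.    0.67 -1.63] F [-5.8 12.5  1.4] Mz -0.05 tilt [-0.002  0.002 -1.   ]
2211 269 332 126 242
[-91.37097 126.98541] [-21.953478 147.09615 ] [  0.9879923   -0.15450314 -53.52928    136.76445   ]
```

```bash
python3 jog.py '[[0,5,0,0,0,0],[0,15,0,0,0,0],[0,10,-20,0,0,0],[0,0,-35,0,0,0],[0,0,-35,0,0,0]]'; python3 jog.py '[[30,20,-10,0,0,0],[30,20,-10,0,0,0],[30,20,-10,0,0,0],[30,20,0,0,0,0],[0,0,0,0,0,0]]'; python3 -c "
from h import *
import cv2
d=ctrl.get_image('top');i=d['img'][110:285,190:445,::-1];cv2.imwrite('pics/t9.png',cv2.resize(i,None,fx=3,fy=3,interpolation=cv2.INTER_CUBIC));go()"
```

```text
t: 17.82
ee_pos: [504.8, 206.1, 154.9]
orientation: [0.585, -3.084, 0.002]
ft_force: [0.6, 0.5, 0.2]
width: 0.4
grasp_force: 0.0
t: 18.23
ee_pos: [359.6, 236.2, 184.9]
orientation: [0.586, -3.084, 0.001]
ft_force: [-0.4, -0.7, -0.1]
width: 0.4
grasp_force: 0.0
fix [-170.6  230.3] z 185.2 x-yaw in fix -2.909 q [ 0.55  0.23  2.08 -0.    0.83 -1.4 ] F [1.6 0.7 1.3] Mz 0.01 tilt [ 0. -0. -1.]
```

View pics/t9.png

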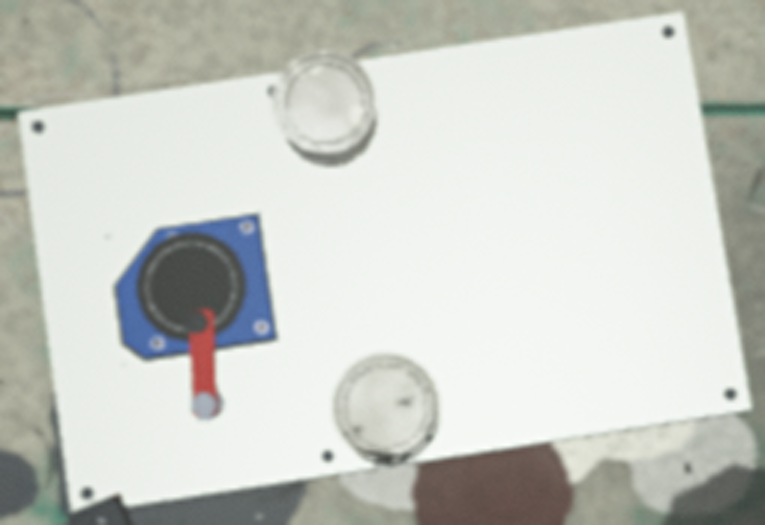

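The cover fills the pocket flush, the latch lies over it against its stop (knob 200,320; pivot 206,404), and both tins are where they were (325,103 and 387,405).

```bash
python3 -c "
from workcell import ctrl
print(ctrl.close_job())"
```

```text
the job is handed in; nothing more can be done
None
```

The job is handed in at about 18 s: the cover lies flat and home in the pocket, the latch is swung over it against its stop, and both tins stand where they were; no verdict came back.

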